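# Pack the coffee machine's service kit

## Robot

A 6-joint arm with a two-finger parallel gripper is mounted at the origin on a cart in front of the work surface, level with it; the furniture and walls round the work are solid. World frame = base frame: x ahead of the robot, y to its left, z up, the work surface at z = 0. Lengths are in m, angles in rad, forces in N, time in s.
With the tool pointing down it reaches from about 0.3 to 0.875 m from the base axis. Payload 6.4 kg.
Tool frame: the origin (TCP) lies midway between the tips of the shut fingers; the grasp point (between the pads) lies 19 mm behind it; z points along the fingers, y is the line along which they close (so a half turn about z gives the same grasp; the last joint's range is limited). The gripper opens to 85 mm and grips with 20 to 120 N. Pads are 22 mm wide; open, the fingers measure 114 mm over their backs; the gripper's body (76 mm by 85 mm) begins 54 mm behind the grasp point. The pads swing forward as they close: fully open they stand 13 mm farther back than shut.
Start: joints at [0.968, 0.181, 1.607, -0, 1.354, -0.206], TCP at [0.222, 0.53, 0.231] pointing down, gripper open.
Joint ranges: [-2.99, 2.99], [-0.89, 2.07], [0.3, 2.58], [-1.14, 4.28], [0, 2.63], [-3.12, 3.12]. Speed limits (rad/s): [2.57, 2.57, 3.01, 3.14, 3.14, 3.14].

## Interface

Orientations are given as a unit quaternion [w, x, y, z].
In Python, from bench import ctrl gives the robot as it stands.
- The arm moves only by the tool send_rows, never from a script. Its argument "motion" is a list of rows, each a list of 7 numbers: the turn, a rotation vector about the tool's x, y, z in degrees, then the shift along the tool's x, y, z in mm, then the closure, from -1 (fully open) to 1 (shut). In form: [[rx, ry, rz, tx, ty, tz, grip], ...]. A call has exactly 10 rows; each row shifts and turns the commanded pose from where the row before left it, along the tool's axes as they then stand; what a row does not reach is not made up. A row lasts 1/10 s, in which the tool goes at most 50 mm and 8.59 degrees, less where a joint would pass 70% of its speed; a pose out of reach is approached as far as the arm can. A call is refused whole if a number of a shift passes 50 or a number of a turn 8.59, either way. A call with a gripper value outside its range is refused whole. The fingers move at their own pace and stop on an object; the grip force is fixed at half the most. Time passes only in rows, so rows that do not move let the fingers close, or fill a call up. It gives the time, the measured TCP pose, the force, the opening and the grip force at its end, in the units of the state.
- ctrl.get_obs(): the state, without advancing time (a new reading comes with each control period).
- ctrl.camera(name): name is "side" or "top"; returns a dict with "color" (420x560x3 uint8, red, green, blue), "z_map" (420x560 float32, m along the optical axis (not along the pixel's ray), 0 where there is no reading), "mtx" (3x3 intrinsics, pixels), "k1" (the pictures are not rectified: a ray, as slopes to the right and down, at radius r is drawn at 1 + k1 r^2 times it, then the intrinsics apply), "extrinsics" (4x4, takes a point from camera to world coordinates). Camera axes: x right, y down, z forward; pixel columns grow to the right and rows downward; lengths in m; the calibration is good to about 2 mm. A picture is of the moment at which its call begins.
- ctrl.hand_in(): hands the job in; it is judged then, once.
The state is a dict: "time_s": time; "q": joint angles; "dq": joint speeds; "joint_efforts": joint torques, N m; "eef_pos": TCP position; "eef_rot": TCP orientation; "wrist_force": force on the tool from outside, world axes, zero at the start; "torque": the same for the moment, N m; "opening": opening from 0.0 (shut) to 1.0 (fully open); "grasp_force": force on a finger pad.
Only numpy, scipy, OpenCV 4.12 (cv2) and the standard library are available. Lean on these libraries where they do the work, as an engineer would, in place of code of your own. Each camera call takes 0.05 s, during which the arm holds its last target. There are 200 camera calls.

## Task

Pack the service kit for the coffee machine: from the parts lying about the bench, put the small grey group gasket over the post of its insert in the kit tray, the conical burr, the solenoid valve and the blue screw cap each into the pocket shaped for it (the valve with its spout in the channel), all lying flat at the bottom and the same way up as they lie now. Leave the larger gasket and the flat burr, which belong to other machines, where they are.

Things in the scene. Friction and masses are not known exactly. Their poses are not given: they have to be found in the camera images.
- gasket_mid (a point): Group gasket of the kit: plain light grey silicone ring, 58 mm outer diameter, opening about 32 mm, 9 mm thick, lying flat, 15 g. The point is the ring's centre, half-way up (4.5 mm).
- burr_mid (a point): Conical burr of the kit: grey toothed cone, 50 mm across the rim at its bottom, 20 mm high, narrowing towards the top, lying on its wide face, 110 g. Grip it low, at the rim. The point is on its axis, half-way up (10 mm).
- valve_mid (a point): Solenoid valve of the kit: cream body with one round spout, 60 g. Body 36 mm along its x, 22 mm along y, 18 mm high, a knob on top to 21 mm. The point is the body's centre, 9 mm up. The spout, 12 mm thick, leaves towards the valve's -y at x = -6 mm and ends 41 mm from the point in y: grip the body across its x.
- cap_mid (a point): Screw cap of the kit: small blue ribbed cylinder, 24 mm in diameter, 14 mm high, lying on its end, 12 g. The point is its centre, 7 mm up.
- seal_insert: Grey insert, 90 mm square, fixed in the kit tray, underside 3 mm above the bench. Origin: centre of its underside. For the gasket: the only one with a post. Plate 10 mm thick, on it a round seat 48 mm in diameter, its top 14 mm above the underside; in the middle a post 17 mm in diameter, its tip 27 mm above the underside. The gasket lies on the seat, round the post.
- burr_insert: Grey insert, 90 mm square, fixed in the kit tray, underside 3 mm above the bench. Origin: centre of its underside. For the conical burr: 14 mm thick, round pocket 66 mm in diameter at its centre, floor 8 mm above the underside; a finger slot 44 mm wide, as deep as the pocket, runs right across along the insert's x.
- valve_insert: Grey insert, 90 mm square, fixed in the kit tray, underside 3 mm above the bench. Origin: centre of its underside. For the valve: 14 mm thick, T-shaped pocket, floor 8 mm above the underside: room for the body x -28 to 24, y -6 to 32 mm; channel for the spout x -22 to 6, on to y = -36 mm. Seated, valve and insert axes point the same way, the valve's point at x -2, y 13 mm.
- cap_insert: Grey insert, 90 mm square, fixed in the kit tray, underside 3 mm above the bench. Origin: centre of its underside. For the screw cap: 14 mm thick, one round pocket 40 mm in diameter at its centre, floor 9 mm above the underside. The tray holds the four inserts two by two, 92 mm apart, in any order; it is 192 mm square, its rim 12 mm high. Right of it (-y) a fixed bench vice stands 90 mm high: carry things over or round it.
- large_gasket_mid (a point): Look-alike that is not of the kit: thin white gasket of a larger machine, a ring 74 mm in outer diameter, opening 56 mm, 8 mm thick. The point is its centre, 4 mm up.
- flat_burr_mid (a point): Look-alike that is not of the kit: flat burr of another grinder, a steel disc 54 mm in diameter, 9 mm thick, with a 27 mm hole and radial teeth on top. The point is its centre, 5 mm up.
Things that resemble listed ones, but are neither listed nor needed, are in the scene too. What is shaped like the part that bears burr_mid but turquoise or yellow is not meant.

How it is judged:
At the end, for the whole second after the job is handed in: Gasket flat on its seat round the post; conical burr, valve (spout in the channel) and cap flat (0.12 rad) on the floors of their pockets (within 3 mm), each within 11 mm of its place in x and y; all at rest; large gasket and flat burr within 30 mm of where they lay (x of gasket_mid in the frame of seal_insert between -0.011 and 0.011 m and y of gasket_mid in the frame of seal_insert between -0.011 and 0.011 m and z of gasket_mid in the frame of seal_insert below 0.0215 m and angle between each of gasket_mid, burr_mid, valve_mid, cap_mid's own z axis and vertical below 0.12 rad and linear speed of each of gasket, burr, valve, cap, large_gasket, flat_burr below 0.02 m/s and x of burr_mid in the frame of burr_insert between -0.011 and 0.011 m and y of burr_mid in the frame of burr_insert between -0.011 and 0.011 m and z of burr_mid in the frame of burr_insert below 0.021 m and x of valve_mid in the frame of valve_insert between -0.013 and 0.009 m and y of valve_mid in the frame of valve_insert between 0.002 and 0.024 m and z of valve_mid in the frame of valve_insert below 0.02 m and x of cap_mid in the frame of cap_insert between -0.011 and 0.011 m and y of cap_mid in the frame of cap_insert between -0.011 and 0.011 m and z of cap_mid in the frame of cap_insert below 0.019 m and angle between the y axis of valve_mid and the y axis of valve_insert, either way round below 0.4 rad and distance of each of large_gasket_mid, flat_burr_mid from where it was at the start of the episode below 0.03 m); the robot touches nothing.
It also fails if it takes over 99 s, if anything falls off the work surface, if the arm or the gripper's body presses on something with over 40 N, if the wrist force passes 120 N, or if a joint passes its speed limit or range.

## Working session

There is one attempt and no reset: what is moved stays moved. The work goes in short steps, Python scripts to look and compute and a tool call to move; the robot and the scene stay as the last step left them, time stands still between calls to the robot, and variables do not carry over. Pictures are saved under pics/ and viewed, at most 14 in all, crops included, and the job is handed in when it is done.

Besides the shell and the picture viewer there is one more tool, called by a JSON object that holds its "method" and its "body". send_rows: Moves the arm, as the interface text tells. Its arguments: {"type":"object","properties":{"motion":{"type":"array","items":{"type":"array","items":{"type":"number"}}}},"required":["motion"]}

```bash
ls; mkdir -p pics; cat > h.py <<'E'
import numpy as np, cv2
from bench import ctrl
def snap(n,save=None):
    c=ctrl.camera(n)
    if save: cv2.imwrite('pics/'+save,c['color'][:,:,::-1])
    return c
def world(c):
    z=c['z_map']; h,w=z.shape; K=np.array(c['mtx']); 
    u,v=np.meshgrid(np.arange(w),np.arange(h))
    p=np.stack([u,v],-1).reshape(-1,1,2).astype(np.float64)
    n=cv2.undistortPoints(p,K,np.array([c['k1'],0,0,0.])).reshape(h,w,2)
    P=np.dstack([n*z[...,None],z]); E=np.array(c['extrinsics'])
    W=P@E[:3,:3].T+E[:3,3]; W[z==0]=np.nan
    return W
E
python3 - <<'E'
from h import *
for n in('top','side'):
    c=snap(n,n+'1.png'); np.savez(n+'1.npz',**c); print(n,c['mtx'],c['k1'],np.round(c['extrinsics'],3))
print(ctrl.get_obs())
E
```

```text
pics
top [[379.85998079   0.         281.06108846]
 [  0.         379.85998079 205.40854139]
 [  0.           0.           1.        ]] -0.09896207420296944 [[-0.009 -0.988  0.157  0.386]
 [-1.     0.004 -0.028  0.007]
 [ 0.027 -0.157 -0.987  0.99 ]
 [ 0.     0.     0.     1.   ]]
side [[426.65148094   0.         280.85554067]
 [  0.         426.65148094 210.07800428]
 [  0.           0.           1.        ]] -0.046445518900090764 [[ 0.946 -0.186  0.264  0.219]
 [-0.323 -0.546  0.773 -0.868]
 [ 0.    -0.817 -0.577  0.684]
 [ 0.     0.     0.     1.   ]]
{'time_s': 0.1, 'q': array([ 9.67684327e-01,  1.81490527e-01,  1.60792012e+00,  8.44814029e-06,
        1.35383260e+00, -2.06268205e-01]), 'dq': array([-1.25133870e-03, -1.45734399e-03, -2.28317742e-03, -4.58973556e-05,
       -4.55772707e-04,  4.85184483e-04]), 'joint_efforts': array([-2.35976086e-04, -4.45875764e+01, -3.52235878e+01, -2.06796694e-04,
        4.12366062e-03, -2.25032358e-05]), 'eef_pos': array([0.22190958, 0.52989661, 0.23045504]), 'eef_rot': array([-3.28738400e-04,  1.97123266e-01,  9.80378364e-01, -7.57008935e-04]), 'wrist_force': array([-0.63200704,  0.12381157,  0.74437569]), 'torque': array([-0.02272409,  0.0073959 , -0.03136046]), 'grasp_force': 0.0, 'opening': 0.9997942789542555}
```

View pics/top1.png

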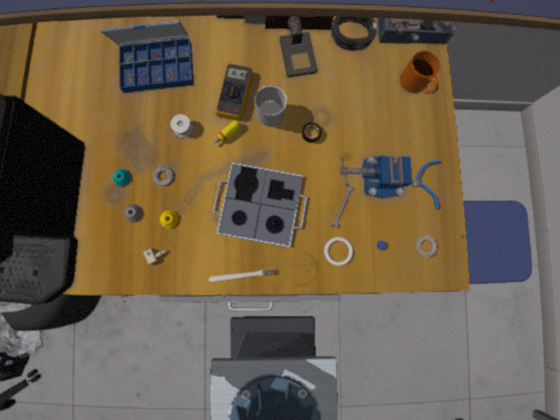

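View pics/side1.png

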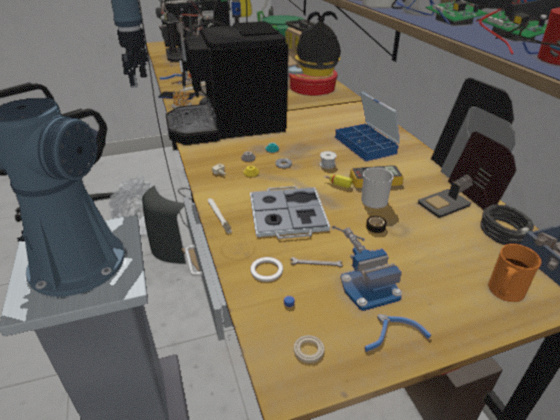

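```bash
python3 - <<'E'
from h import *
t=cv2.imread('pics/top1.png'); s=cv2.imread('pics/side1.png')
def up(a,f): return cv2.resize(a,None,fx=f,fy=f,interpolation=cv2.INTER_CUBIC)
a=up(t[155:280,100:200],4)   # 400x500
b=up(t[155:255,205:315],3.6) # 396x360
d=up(s[320:370,280:340],3); e=up(t[225:265,370:445],3)
can=np.zeros((560,800,3),np.uint8)
can[:500,:400]=a; can[:360,400:796]=b; can[370:520,400:580]=d; can[370:490,575:800]=e
cv2.imwrite('pics/crop1.png',can)
c=dict(np.load('top1.npz')); W=world(c)
for n,(u,v) in dict(ringL=(163,169),ringR=(427,238),greycone=(133,213),valve=(150,256),cap=(382,245),white=(338,239),tray=(262,204),bench=(200,200),vice=(395,175),tcorner=(230,166)).items(): print(n,np.round(W[v,u],4))
E
```

```text
ringL [0.6413 0.2924 0.0086]
ringR [ 0.4526 -0.4079  0.0076]
greycone [0.5218 0.3634 0.0188]
valve [0.411  0.3136 0.0203]
cap [ 0.4353 -0.2818  0.0173]
white [ 0.4526 -0.1683  0.01  ]
tray [0.5466 0.0287 0.0028]
bench [ 0.5587  0.1929 -0.0014]
vice [ 0.6127 -0.3145  0.0531]
tcorner [0.6504 0.1144 0.001 ]
```

View pics/crop1.png

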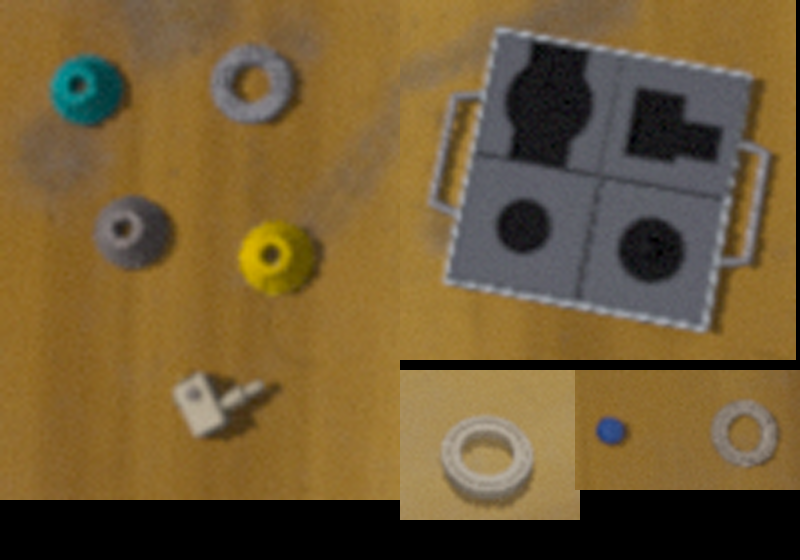

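```bash
cat > m.py <<'E'
from h import *
def blobs(c,cond,roi,minpix=15):
    u0,v0,u1,v1=roi; W=world(c); m=np.zeros(W.shape[:2],np.uint8)
    m[v0:v1,u0:u1]=cond(W,cv2.cvtColor(c['color'],cv2.COLOR_RGB2HSV))[v0:v1,u0:u1]
    n,l,st,ce=cv2.connectedComponentsWithStats(m)
    return [(W[l==i],ce[i]) for i in range(1,n) if st[i,4]>=minpix]
E
python3 - <<'E'
from m import *
c=dict(np.load('top1.npz')); np.set_printoptions(suppress=True,precision=4)
W=world(c); 
b=W[215:235,330:440].reshape(-1,3); print('bench z',np.nanmedian(b[:,2]),np.nanmedian(W[150:240,185:205,2]), np.nanstd(b[:,2]))
rois=dict(flat=(148,162,178,190),cone=(120,200,147,225),valve=(138,243,172,268),cap=(372,236,392,254),gask=(412,232,442,260),white=(320,233,358,270))
for k,r in rois.items():
    for nm,f in (('z',lambda W,H:W[...,2]>0.003),('sat',lambda W,H:(H[...,1]<95)|((H[...,0]>95)&(H[...,0]<130)))):
        for P,ce in blobs(c,f,r,25):
            (x,y),R=cv2.minEnclosingCircle(P[:,:2].astype(np.float32)); 
            lo,hi=np.percentile(P,[1,99],axis=0)
            print(k,nm,len(P),ce.round(1),'mid',((lo+hi)/2)[:2],'ext',(hi-lo)[:2],'mean',P.mean(0),'R',round(R,4),'zmax',hi[2])
P=blobs(c,lambda W,H:(H[...,1]<95)&(H[...,2]<200),(205,155,315,255),500)
for p,ce in P:
    print('tray',len(p),ce,cv2.minAreaRect(p[:,:2].astype(np.float32)),np.median(p[:,2]))
H=cv2.cvtColor(c['color'],cv2.COLOR_RGB2HSV); 
for p,ce in blobs(c,lambda W,H:(H[...,2]<55),(218,162,304,246),30): print('dark',len(p),ce,p.mean(0),np.ptp(p,0), cv2.minAreaRect(p[:,:2].astype(np.float32)))
v=W[150:215,355:440].reshape(-1,3); v=v[v[:,2]>.03]; print('vice',v.min(0),v.max(0))
E
```

```text
bench z -0.0006180038801877341 -0.00029564655147451546 0.001924239010363307
flat z 253 [162.4 175.5] mid [0.624  0.2932] ext [0.0513 0.053 ] mean [0.6239 0.2935 0.0077] R 0.0302 zmax 0.012995433933910493
flat sat 278 [162.6 175.5] mid [nan nan] ext [nan nan] mean [nan nan nan] R 0.0292 zmax nan
cone z 265 [132.2 212.7] mid [0.5249 0.3703] ext [0.0454 0.0472] mean [0.5234 0.3675 0.0131] R 0.0261 zmax 0.023095315805677575
cone sat 252 [132.2 212.5] mid [nan nan] ext [nan nan] mean [nan nan nan] R 0.025 zmax nan
valve z 182 [152.2 254.8] mid [0.4127 0.3055] ext [0.0386 0.0524] mean [0.4143 0.3096 0.0154] R 0.0295 zmax 0.022870143197628947
valve sat 189 [152.1 255.3] mid [nan nan] ext [nan nan] mean [nan nan nan] R 0.0311 zmax nan
cap z 67 [381.4 245. ] mid [ 0.4357 -0.2824] ext [0.0211 0.0215] mean [ 0.4355 -0.2815  0.0125] R 0.0122 zmax 0.017102299777431298
cap sat 77 [381.4 244.7] mid [nan nan] ext [nan nan] mean [nan nan nan] R 0.014 zmax nan
gask z 257 [426.4 245.8] mid [ 0.4328 -0.405 ] ext [0.0556 0.0559] mean [ 0.4321 -0.4052  0.0076] R 0.0314 zmax 0.011477670878762858
gask sat 2
[... 454 characters left out ...]
nan] [nan nan nan] ((0.601851224899292, 0.06758268922567368), (0.08377721905708313, 0.05269443988800049), 41.322845458984375)
dark 363 [279.0468 190.6722] [nan nan nan] [nan nan nan] ((0.573917031288147, -0.02179010957479477), (0.06462788581848145, 0.048715170472860336), 64.35700988769531)
dark 161 [238.8075 217.4596] [nan nan nan] [nan nan nan] ((0.512612521648407, 0.08933530747890472), (0.02613183669745922, 0.029373282566666603), 44.919708251953125)
dark 244 [274.4672 224.0533] [ 0.4917 -0.0036  0.0181] [0.0418 0.0439 0.0207] ((0.4921572208404541, -0.0037628524005413055), (0.04387310892343521, 0.04174776002764702), 89.43429565429688)
vice [ 0.5828 -0.3493  0.0303] [ 0.6581 -0.2053  0.0878]
```

```bash
python3 - <<'E'
from m import *
c=dict(np.load('top1.npz')); np.set_printoptions(suppress=True,precision=4)
W=world(c); H=cv2.cvtColor(c['color'],cv2.COLOR_RGB2HSV)
m=np.zeros(W.shape[:2],np.uint8); m[155:255,205:315]=((H[...,1]<95)|(H[...,2]<55))[155:255,205:315]
m=cv2.morphologyEx(m,cv2.MORPH_CLOSE,np.ones((5,5)));m=cv2.morphologyEx(m,cv2.MORPH_OPEN,np.ones((15,15)))
# project contour to plane z=0.014
E=c['extrinsics'];K=c['mtx']
def plane(uv,z):
    n=cv2.undistortPoints(np.array(uv,float).reshape(-1,1,2),K,np.array([c['k1'],0,0,0.])).reshape(-1,2)
    d=np.c_[n,np.ones(len(n))]@E[:3,:3].T; s=(z-E[2,3])/d[:,2]; return (E[:3,3]+d*s[:,None])[:,:2]
ct=max(cv2.findContours(m,cv2.RETR_EXTERNAL,cv2.CHAIN_APPROX_NONE)[0],key=cv2.contourArea)
r=cv2.minAreaRect(plane(ct,0.014).astype(np.float32)); print('tray',r)
yaw=np.arctan2(*(plane([[279.0,190.7]],.014)-plane([[245.8,183.7]],.014))[0][::-1])
C=np.array(r[0])
for p in cv2.boxPoints(r): print(p)
for n,uv,z in(('burr',(245.8,183.7),.011),('cap',(238.8,217.5),.012),('seal',(274.5,224),.019)): print(n,plane([uv],z))
# seal depth profile
Z=W[205:243,255:296]; 
q=Z[Z[...,2]>0.022]; print('post tips',len(q),q.mean(0),q.max(0))
p=W[243:268,138:172].reshape(-1,3); p=p[p[:,2]>.003]
for t in(.013,.015): 
    b=p[p[:,2]>t]; print('body',len(b),cv2.minAreaRect(b[:,:2].astype(np.float32)),b.mean(0))
far=p[np.linalg.norm(p[:,:2]-b[:,:2].mean(0),axis=1)>.028]; print('spout end',far.mean(0),len(far))
hue=[cv2.cvtColor(c['color'],cv2.COLOR_RGB2HSV)[243:268,138:172]]
mm=((hue[0][...,1]<95)).astype(np.uint8); print(mm)
E
```

```text
tray ((0.5459774732589722, 0.03451966494321823), (0.2078240066766739, 0.19590136408805847), 78.87963104248047)
[ 0.4298 -0.0485]
[ 0.622  -0.0863]
[0.6621 0.1176]
[0.4699 0.1554]
burr [[0.5996 0.0711]]
cap [[0.5099 0.0886]]
seal [[ 0.4918 -0.0037]]
post tips 34 [ 0.4916 -0.0036  0.0274] [0.4988 0.0027 0.0321]
body 136 ((0.42083054780960083, 0.30597299337387085), (0.03681148588657379, 0.05124784633517265), 40.622413635253906) [0.4135 0.3125 0.0173]
body 111 ((0.416826456785202, 0.3090950548648834), (0.035623859614133835, 0.03719315677881241), 32.103271484375) [0.4132 0.3141 0.018 ]
spout end [0.4219 0.2952 0.0076] 24
[[0 0 0 0 0 0 0 0 0 0 0 0 0 0 0 0 0 0 0 0 0 0 0 0 0 0 0 0 0 0 0 0 0 0]
 [0 0 0 0 0 0 0 0 0 0 0 0 0 0 0 0 0 0 0 0 0 0 0 0 0 0 0 0 0 0 0 0 0 0]
 [0 0 0 0 0 0 0 0 0 0 0 0 0 0 0 0 0 0 0 0 0 0 0 0 0 0 0 0 0 0 0 0 0 0]
 [0 0 0 0 0 0 0 0 0 0 0 0 0 0 0 0 0 0 0 0 0 0 0 0 0 0 0 0 0 0 0 0 0 0]
 [0 0 0 0 0 0 0 0 0 0 0 0 0 0 0 0 0 0 0 0 0 0 0 0 0 0 0 0 0 0 0 0 0 0]
 [0 0 0 0 0 0 0 0 0 0 0 1 1 0 0 0 0 0 0 0 0 0 0 0 0 0 0 0 0 0 0 0 0 0]
 [0 0 0 0 0 0 0 0 0 1 1 1 1 1 0 0 0 0 0 0 0 0 0 0 
[... 599 characters left out ...]
0 0 0 0 1 1 1 1 1 1 1 1 1 1 1 0 0 0 0 0 0 0 0 0 0 0 0 0 0 0]
 [0 0 0 0 0 0 0 0 1 1 1 1 1 1 1 1 1 1 1 1 0 0 0 0 0 0 0 0 0 0 0 0 0 0]
 [0 0 0 0 0 0 0 0 0 1 1 1 1 1 1 1 1 1 1 0 0 0 0 0 0 0 0 0 0 0 0 0 0 0]
 [0 0 0 0 0 0 0 0 0 1 1 1 1 1 1 1 1 1 1 0 0 0 0 0 0 0 0 0 0 0 0 0 0 0]
 [0 0 0 0 0 0 0 0 0 0 1 1 1 1 1 1 1 0 0 0 0 0 0 0 0 0 0 0 0 0 0 0 0 0]
 [0 0 0 0 0 0 0 0 0 0 1 1 1 1 1 0 0 0 0 0 0 0 0 0 0 0 0 0 0 0 0 0 0 0]
 [0 0 0 0 0 0 0 0 0 0 0 0 0 0 0 0 0 0 0 0 0 0 0 0 0 0 0 0 0 0 0 0 0 0]
 [0 0 0 0 0 0 0 0 0 0 0 0 0 0 0 0 0 0 0 0 0 0 0 0 0 0 0 0 0 0 0 0 0 0]
 [0 0 0 0 0 0 0 0 0 0 0 0 0 0 0 0 0 0 0 0 0 0 0 0 0 0 0 0 0 0 0 0 0 0]
 [0 0 0 0 0 0 0 0 0 0 0 0 0 0 0 0 0 0 0 0 0 0 0 0 0 0 0 0 0 0 0 0 0 0]]
```

```bash
cat >> h.py <<'E'
from scipy.spatial.transform import Rotation as Rn
def rot(o=None):
    o=o or ctrl.get_obs(); q=o['eef_rot']; return Rn.from_quat([q[1],q[2],q[3],q[0]])
def adeg(a): # tool-down rotation
    a=np.radians(a); return Rn.from_matrix(np.array([[np.cos(a),np.sin(a),0],[np.sin(a),-np.cos(a),0],[0,0,-1]]).T.T)
def to(wps,a,start=None):
    """deltas: turn (deg, tool axes) to a, then shifts in tool axes (mm) through waypoints"""
    o=ctrl.get_obs(); R=rot(o); p=np.array(o['eef_pos'])
    G=adeg(a); print('t',round(o['time_s'],2),'pos',p.round(4),'turn',np.degrees((R.inv()*G).as_rotvec()).round(2))
    for w in wps:
        w=np.array(w); print(w,'shift mm',(G.inv().apply(w-p)*1000).round(1)); p=w
E
python3 - <<'E'
from m import *
from scipy.optimize import minimize
c=dict(np.load('top1.npz')); np.set_printoptions(suppress=True,precision=4)
E=np.array(c['extrinsics']);K=c['mtx'];D=np.array([c['k1'],0,0,0.]);Ei=np.linalg.inv(E)
H=cv2.cvtColor(c['color'],cv2.COLOR_RGB2HSV); W=world(c)
S=6;u0,v0,u1,v1=138,243,172,268
m=((H[...,1]<95)[v0:v1,u0:u1]).astype(np.uint8); m[:, :]=cv2.morphologyEx(m,cv2.MORPH_OPEN,np.ones((2,2)))
M=cv2.resize(m,None,fx=S,fy=S,interpolation=cv2.INTER_NEAREST)
def box(x0,x1,y0,y1,z0,z1): return np.array([[x,y,z] for x in(x0,x1) for y in(y0,y1) for z in(z0,z1)])/1000
B=[box(-18,18,-11,11,0,18),box(-12,0,-41,-11,3,15)]
def cost(p):
    a=p[2];R=np.array([[np.cos(a),-np.sin(a),0],[np.sin(a),np.cos(a),0],[0,0,1]]);I=np.zeros_like(M)
    for b in B:
        X=b@R.T+[p[0],p[1],0]; X=X@Ei[:3,:3].T+Ei[:3,3]
        q=cv2.projectPoints(X,np.zeros(3),np.zeros(3),K,D)[0].reshape(-1,2)
        q=((q-[u0-.5,v0-.5])*S).astype(np.int32); cv2.fillConvexPoly(I,cv2.convexHull(q),1)
    return 1-(I&M).sum()/(I|M).sum()
best=min((minimize(cost,[.413+dx,.314,a],method='Nelder-Mead',options=dict(initial_simplex=np.array([[.413+dx,.314,a],[.42+dx,.314,a],[.413+dx,.32,a],[.413+dx,.314,a+.2]]))) for a in(.4,.55,.7) for dx in(-.004,.002)),key=lambda r:r.fun)
print('valve',best.x,np.degrees(best.x[2]),best.fun)
P=W[90:300,:100].reshape(-1,3);P=P[(P[:,2]>.03)]
for z in(.03,.1,.2,.3):
    q=P[(P[:,2]>z)&(P[:,2]<z+.1)]
    if len(q): print('machine z>',z,np.nanmin(q,0),np.nanmax(q,0),len(q))
to([(.525,.369,.15),(.525,.369,0)],78.9)
E
```

```text
valve [0.4091 0.3155 0.4844] 27.753084755207436 0.16792642983119177
machine z> 0.03 [0.2984 0.5033 0.03  ] [0.7135 0.7024 0.1299] 6258
machine z> 0.1 [0.4514 0.5033 0.1   ] [0.7132 0.612  0.2   ] 2760
machine z> 0.2 [0.3924 0.5034 0.2   ] [0.7134 0.5588 0.3   ] 4147
machine z> 0.3 [0.4556 0.5032 0.3   ] [0.7139 0.5281 0.3455] 1607
t 0.1 pos [0.2219 0.5299 0.2305] turn [-0.09  0.05 78.36]
[0.525 0.369 0.15 ] shift mm [-99.5 328.4  80.5]
[0.525 0.369 0.   ] shift mm [  0.   0. 150.]
```

{"method": "send_rows", "body": {"motion": [[0, 0, 7.84, 0, 0, 0, -1], [0, 0, 7.84, 0, 0, 0, -1], [0, 0, 7.84, 0, 0, 0, -1], [0, 0, 7.84, 0, 0, 0, -1], [0, 0, 7.84, 0, 0, 0, -1], [0, 0, 7.84, 0, 0, 0, -1], [0, 0, 7.84, 0, 0, 0, -1], [0, 0, 7.84, 0, 0, 0, -1], [0, 0, 7.84, 0, 0, 0, -1], [0, 0, 7.8, 0, 0, 0, -1]]}}

```text
time_s: 1.1
eef_pos: [0.222, 0.53, 0.2307]
eef_rot: [0.0, 0.774, 0.633, -0.001]
wrist_force: [1.0, 0.8, -0.6]
opening: 1.001
grasp_force: 0.0
```

{"method": "send_rows", "body": {"motion": [[0, 0, 0, -30, 6, 0, -1], [0, 0, 0, -30, 6, 0, -1], [0, 0, 0, -30, 6, 0, -1], [0, 0, 0, -28, 5, 0, -1], [0, 0, 0, 0, 0, 0, -1], [0, 0, 0, 4, 40, 0, -1], [0, 0, 0, 4, 40, 0, -1], [0, 0, 0, 4, 40, 0, -1], [0, 0, 0, 3, 40, 0, -1], [0, 0, 0, 0, 0, 0, -1]]}}

```text
time_s: 2.1
eef_pos: [0.3864, 0.3936, 0.2309]
eef_rot: [0.001, 0.773, 0.634, 0.001]
wrist_force: [-0.5, 0.4, -0.8]
opening: 1.006
grasp_force: 0.0
```

```bash
python3 - <<'E'
from h import *
to([(.525,.369,.12),(.525,.369,0)],78.9)
E
```

```text
t 2.1 pos [0.3864 0.3936 0.2309] turn [ 0.09 -0.02 -0.22]
[0.525 0.369 0.12 ] shift mm [  2.6 140.7 110.9]
[0.525 0.369 0.   ] shift mm [  0.   0. 120.]
```

{"method": "send_rows", "body": {"motion": [[0, 0, 0, 1, 35, 25, -1], [0, 0, 0, 1, 35, 25, -1], [0, 0, 0, 1, 35, 25, -1], [0, 0, 0, 0, 36, 25, -1], [0, 0, 0, 0, 0, 30, -1], [0, 0, 0, 0, 0, 30, -1], [0, 0, 0, 0, 0, 30, -1], [0, 0, 0, 0, 0, 25, -1], [0, 0, 0, 0, 0, 15, -1], [0, 0, 0, 0, 0, 0, -1]]}}

```text
time_s: 3.1
eef_pos: [0.5186, 0.3695, -0.0015]
eef_rot: [-0.001, 0.772, 0.636, -0.002]
wrist_force: [-0.1, -0.7, 0.6]
opening: 0.999
grasp_force: 0.0
```

{"method": "send_rows", "body": {"motion": [[0, 0, 0, 0, 0, 0, 1], [0, 0, 0, 0, 0, 0, 1], [0, 0, 0, 0, 0, 0, 1], [0, 0, 0, 0, 0, 0, 1], [0, 0, 0, 0, 0, 0, 1], [0, 0, 0, 0, 0, 0, 1], [0, 0, 0, 0, 0, 0, 1], [0, 0, 0, 0, 0, 0, 1], [0, 0, 0, 0, 0, 0, 1], [0, 0, 0, 0, 0, 0, 1]]}}

```text
time_s: 4.1
eef_pos: [0.5234, 0.3708, 0.0061]
eef_rot: [0.001, 0.772, 0.636, 0.003]
wrist_force: [-5.3, -4.1, 19.0]
opening: 0.473
grasp_force: 50.0
```

{"method": "send_rows", "body": {"motion": [[0, 0, 0, 0, 0, -4, 1], [0, 0, 0, 0, 0, -4, 1], [0, 0, 0, 0, 0, -6, 1], [0, 0, 0, 0, 0, -8, 1], [0, 0, 0, 0, 0, -10, 1], [0, 0, 0, 0, 0, -10, 1], [0, 0, 0, 0, 0, -10, 1], [0, 0, 0, 0, 0, -10, 1], [0, 0, 0, 0, 0, 0, 1], [0, 0, 0, 0, 0, 0, 1]]}}

```text
time_s: 5.1
eef_pos: [0.521, 0.3699, 0.0635]
eef_rot: [0.0, 0.772, 0.635, 0.0]
wrist_force: [0.1, -0.2, -1.0]
opening: -0.002
grasp_force: 0.0
```

```bash
python3 - <<'E'
from h import *
s=snap('side'); t=snap('top')
a=cv2.resize(s['color'][90:190,190:320],None,fx=4,fy=4,interpolation=2); b=cv2.resize(t['color'][170:250,90:190],None,fx=2.8,fy=2.8)
can=np.zeros((400,800,3),np.uint8); can[:400,:520]=a; can[:224,520:800]=b
cv2.imwrite('pics/l1.png',can[:,:,::-1]); o=ctrl.get_obs(); print(o['wrist_force'],o['opening'])
E
```

```text
[ 0.36734164  0.62616015 -0.51980837] -0.005023233797962663
```

View pics/l1.png

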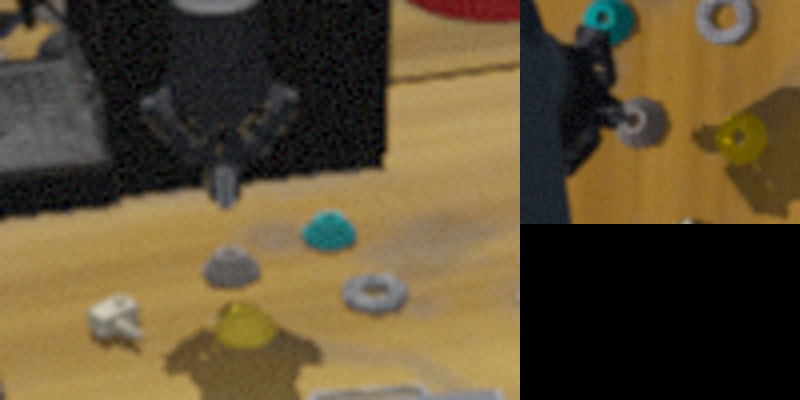

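{"method": "send_rows", "body": {"motion": [[0, 0, 0, 0, 3, 0, -0.32], [0, 0, 0, 0, 0, 0, -0.32], [0, 0, 0, 0, 0, 0, -0.32], [0, 0, 0, 0, 0, 0, -0.32], [0, 0, 0, 0, 0, 15, -0.32], [0, 0, 0, 0, 0, 15, -0.32], [0, 0, 0, 0, 0, 15, -0.32], [0, 0, 0, 0, 0, 10, -0.32], [0, 0, 0, 0, 0, 8, -0.32], [0, 0, 0, 0, 0, 0, -0.32]]}}

```text
time_s: 6.2
eef_pos: [0.5228, 0.3688, -0.0016]
eef_rot: [-0.0, 0.772, 0.635, -0.001]
wrist_force: [0.5, 0.5, -0.2]
opening: 0.66
grasp_force: 0.0
```

{"method": "send_rows", "body": {"motion": [[0, 0, 0, 0, 0, 1, -0.32], [0, 0, 0, 0, 0, 0, -0.32], [0, 0, 0, 0, 0, 0, -0.32], [0, 0, 0, 0, 0, 1, -0.32], [0, 0, 0, 0, 0, 0, -0.32], [0, 0, 0, 0, 0, 0, -0.32], [0, 0, 0, 0, 0, 1, -0.32], [0, 0, 0, 0, 0, 0, -0.32], [0, 0, 0, 0, 0, 0, -0.32], [0, 0, 0, 0, 0, 0, -0.32]]}}

```text
time_s: 7.2
eef_pos: [0.5238, 0.3693, -0.0028]
eef_rot: [-0.0, 0.772, 0.635, -0.0]
wrist_force: [-0.6, -0.2, 0.8]
opening: 0.663
grasp_force: 0.0
```

{"method": "send_rows", "body": {"motion": [[0, 0, 0, 0, 0, 1, -0.32], [0, 0, 0, 0, 0, 0.5, -0.32], [0, 0, 0, 0, 0, 0, -0.2], [0, 0, 0, 0, 0, 0, -0.15], [0, 0, 0, 0, 0, 0, -0.1], [0, 0, 0, 0, 0, 0, -0.1], [0, 0, 0, 0, 0, 0, -0.1], [0, 0, 0, 0, 0, 0, -0.1], [0, 0, 0, 0, 0, 0, -0.1], [0, 0, 0, 0, 0, 0, -0.1]]}}

```text
time_s: 8.2
eef_pos: [0.5245, 0.3699, -0.0025]
eef_rot: [0.0, 0.772, 0.635, 0.001]
wrist_force: [-3.3, -0.2, 10.3]
opening: 0.557
grasp_force: 23.9
```

{"method": "send_rows", "body": {"motion": [[0, 0, 0, 0, 0, 0, 0.2], [0, 0, 0, 0, 0, 0, 0.5], [0, 0, 0, 0, 0, 0, 1], [0, 0, 0, 0, 0, 0, 1], [0, 0, 0, 0, 0, -1, 1], [0, 0, 0, 0, 0, -2, 1], [0, 0, 0, 0, 0, -3, 1], [0, 0, 0, 0, 0, -4, 1], [0, 0, 0, 0, 0, -5, 1], [0, 0, 0, 0, 0, 0, 1]]}}

```text
time_s: 9.2
eef_pos: [0.5244, 0.3695, 0.0117]
eef_rot: [0.0, 0.772, 0.635, 0.001]
wrist_force: [-0.1, 0.9, -0.6]
opening: 0.534
grasp_force: 61.4
```

{"method": "send_rows", "body": {"motion": [[0, 0, 0, 0, 0, -10, 1], [0, 0, 0, 0, 0, -15, 1], [0, 0, 0, 0, 0, -20, 1], [0, 0, 0, 0, 0, -20, 1], [0, 0, 0, 0, 0, -10, 1], [0, 0, 0, -20, 8, 0, 1], [0, 0, 0, -30, 12, 0, 1], [0, 0, 0, -30, 14, 0, 1], [0, 0, 0, -30, 14, 0, 1], [0, 0, 0, 0, 0, 0, 1]]}}

```text
time_s: 10.2
eef_pos: [0.551, 0.2486, 0.0863]
eef_rot: [0.001, 0.773, 0.634, -0.0]
wrist_force: [-0.1, 0.8, -0.5]
opening: 0.527
grasp_force: 61.5
```

```bash
python3 - <<'E'
from h import *
print(ctrl.get_obs()['opening'])
to([(.5998,.0702,.087),(.5998,.0702,.010)],78.9)
s=snap('side'); 
cv2.imwrite('pics/l2.png',cv2.resize(s['color'][60:260,170:370],None,fx=3,fy=3,interpolation=2)[:,:,::-1])
E
```

```text
0.5272000067896581
t 10.2 pos [0.551  0.2486 0.0863] turn [ 0.05  0.05 -0.2 ]
[0.5998 0.0702 0.087 ] shift mm [-165.7   82.2   -0.7]
[0.5998 0.0702 0.01  ] shift mm [ 0.  0. 77.]
```

View pics/l2.png

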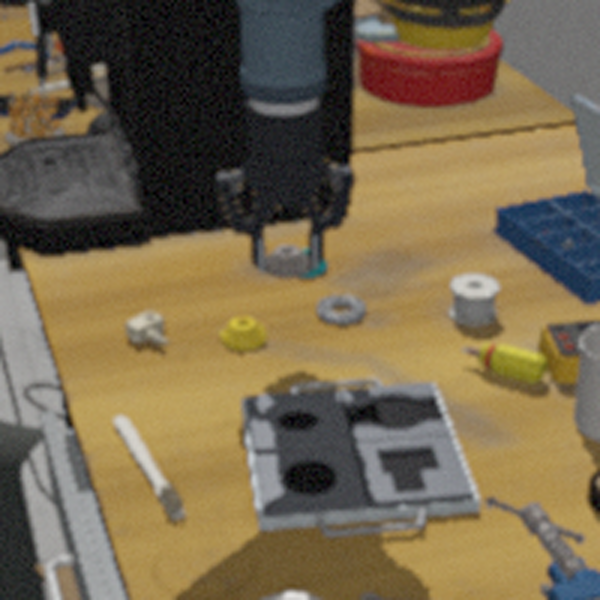

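{"method": "send_rows", "body": {"motion": [[0, 0, 0, -33, 16.5, 0, 1], [0, 0, 0, -33, 16.5, 0, 1], [0, 0, 0, -33, 16.5, 0, 1], [0, 0, 0, -33, 16.5, 0, 1], [0, 0, 0, -33.5, 16, 0, 1], [0, 0, 0, 0, 0, 20, 1], [0, 0, 0, 0, 0, 20, 1], [0, 0, 0, 0, 0, 15, 1], [0, 0, 0, 0, 0, 10, 1], [0, 0, 0, 0, 0, 0, 1]]}}

```text
time_s: 11.25
eef_pos: [0.5971, 0.0748, 0.0192]
eef_rot: [-0.001, 0.772, 0.636, -0.001]
wrist_force: [0.1, 0.8, -1.2]
opening: 0.531
grasp_force: 61.5
```

```bash
python3 - <<'E'
from h import *
print(ctrl.get_obs()['opening'],ctrl.get_obs()['wrist_force'])
to([(.5998,.0702,.009)],78.9)
E
```

```text
0.5307980339643266 [ 0.08719135  0.77871272 -1.20858722]
t 11.25 pos [0.5971 0.0748 0.0192] turn [-0.17  0.02  0.06]
[0.5998 0.0702 0.009 ] shift mm [-4.   3.5 10.2]
```

{"method": "send_rows", "body": {"motion": [[0, 0, 0, -3, 3, 0, 1], [0, 0, 0, 0, 0, 4, 1], [0, 0, 0, 0, 0, 3, 1], [0, 0, 0, 0, 0, 1, 1], [0, 0, 0, 0, 0, 1, 1], [0, 0, 0, 0, 0, 0.5, 1], [0, 0, 0, 0, 0, 0, 1], [0, 0, 0, 0, 0, 0, 1], [0, 0, 0, 0, 0, 0, 1], [0, 0, 0, 0, 0, 0, 1]]}}

```text
time_s: 12.25
eef_pos: [0.6008, 0.0704, 0.0114]
eef_rot: [0.0, 0.772, 0.635, 0.0]
wrist_force: [0.0, -0.0, -1.5]
opening: 0.526
grasp_force: 61.6
```

Lower 2 mm more, release, and rise.

{"method": "send_rows", "body": {"motion": [[0, 0, 0, 0, 0, 1, 1], [0, 0, 0, 0, 0, 1, 1], [0, 0, 0, 0, 0, 0, 1], [0, 0, 0, 0, 0, 0, 0], [0, 0, 0, 0, 0, 0, -0.2], [0, 0, 0, 0, 0, 0, -0.3], [0, 0, 0, 0, 0, 0, -0.3], [0, 0, 0, 0, 0, 0, -0.3], [0, 0, 0, 0, 0, -10, -0.3], [0, 0, 0, 0, 0, -20, -0.3]]}}

```text
time_s: 13.25
eef_pos: [0.5993, 0.0705, 0.0385]
eef_rot: [-0.001, 0.772, 0.635, -0.001]
wrist_force: [-0.7, -0.8, 0.5]
opening: 0.653
grasp_force: 0.0
```

{"method": "send_rows", "body": {"motion": [[0, 0, 0, 0, 0, -30, -1], [0, 0, 0, 0, 0, -40, -1], [0, 0, 0, 0, -40, -20, -1], [0, 0, 0, 20, -40, 0, -1], [0, 0, 0, 35, -35, 0, -1], [0, 0, 0, 40, -20, 0, -1], [0, 0, 0, 40, -20, 0, -1], [0, 0, 0, 40, -15, 0, -1], [0, 0, 0, 0, 0, 0, -1], [0, 0, 0, 0, 0, 0, -1]]}}

```text
time_s: 14.25
eef_pos: [0.4673, 0.2758, 0.13]
eef_rot: [0.0, 0.771, 0.636, 0.0]
wrist_force: [-0.2, -0.0, 0.6]
opening: 1.001
grasp_force: 0.0
```

```bash
python3 - <<'E'
from m import *
np.set_printoptions(suppress=True,precision=4)
t=snap('top'); W=world(t); p=W[160:215,220:275].reshape(-1,3); p=p[p[:,2]>.0195]; lo,hi=np.percentile(p,[2,98],axis=0)
print('burr',len(p),p.mean(0),(lo+hi)/2,hi-lo)
to([(.410,.315,.10),(.410,.315,.007)],120.)
im=np.zeros((480,800,3),np.uint8)
im[:,:480]=cv2.resize(t['color'][150:270,200:320],None,fx=4,fy=4,interpolation=2); im[:320,480:]=cv2.resize(t['color'][200:280,110:190],None,fx=4,fy=4,interpolation=2)
cv2.imwrite('pics/p1.png',im[:,:,::-1])
E
```

```text
burr 252 [0.5926 0.0714 0.0247] [0.5799 0.067  0.0263] [0.0979 0.0931 0.0135]
t 14.3 pos [0.4676 0.2748 0.1298] turn [  0.03   0.02 -41.04]
[0.41  0.315 0.1  ] shift mm [ 63.6 -29.8  29.8]
[0.41  0.315 0.007] shift mm [ 0.  0. 93.]
```

View pics/p1.png

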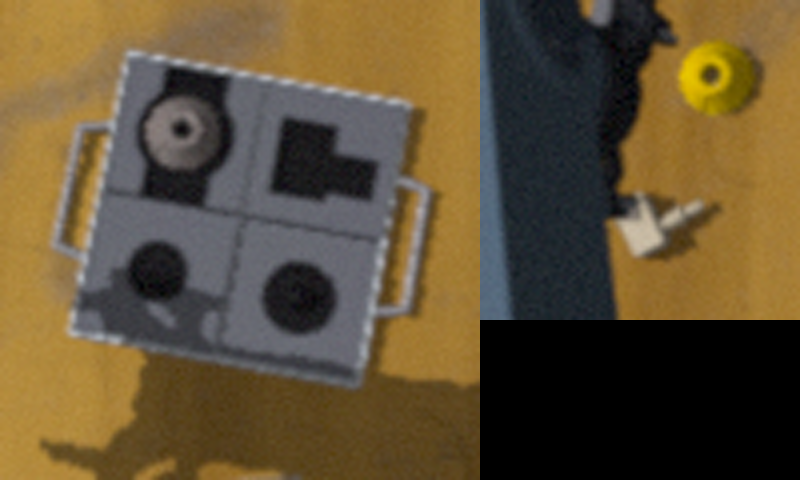

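{"method": "send_rows", "body": {"motion": [[0, 0, -8.2, 0, 0, 0, -1], [0, 0, -8.2, 0, 0, 0, -1], [0, 0, -8.2, 0, 0, 0, -1], [0, 0, -8.2, 0, 0, 0, -1], [0, 0, -8.2, 0, 0, 0, -1], [0, 0, 0, 21, -10, 10, -1], [0, 0, 0, 21, -10, 10, -1], [0, 0, 0, 21, -10, 10, -1], [0, 0, 0, 0, 0, 0, -1], [0, 0, 0, 0, 0, 0, -1]]}}

```text
time_s: 15.3
eef_pos: [0.4109, 0.3136, 0.0996]
eef_rot: [0.0, 0.501, 0.865, -0.0]
wrist_force: [0.2, -0.3, 1.1]
opening: 1.003
grasp_force: 0.0
```

```bash
python3 - <<'E'
from h import *
to([(.411,.315,.007)],120.)
s=snap('side')
cv2.imwrite('pics/l3.png',cv2.resize(s['color'][90:210,170:290],None,fx=4.5,fy=4.5,interpolation=2)[:,:,::-1])
E
```

```text
t 15.3 pos [0.4109 0.3136 0.0996] turn [ 0.01  0.03 -0.13]
[0.411 0.315 0.007] shift mm [ 1.2  0.8 92.6]
```

View pics/l3.png

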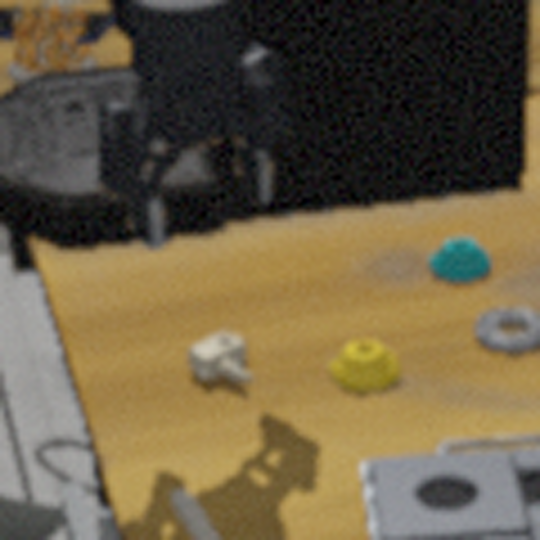

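The valve (about 218,358 in the crop) lies between and well below the fingers. I'll descend and close.

{"method": "send_rows", "body": {"motion": [[0, 0, 0, 1, 1, 20, -1], [0, 0, 0, 0, 0, 25, -1], [0, 0, 0, 0, 0, 25, -1], [0, 0, 0, 0, 0, 15, -1], [0, 0, 0, 0, 0, 8, -1], [0, 0, 0, 0, 0, 0, -1], [0, 0, 0, 0, 0, 0, -0.2], [0, 0, 0, 0, 0, 0, 0], [0, 0, 0, 0, 0, 0, 0.2], [0, 0, 0, 0, 0, 0, 0.3]]}}

```text
time_s: 16.35
eef_pos: [0.4114, 0.3163, 0.0076]
eef_rot: [0.001, 0.501, 0.866, 0.001]
wrist_force: [0.6, 0.2, 1.4]
opening: 0.398
grasp_force: 59.6
```

{"method": "send_rows", "body": {"motion": [[0, 0, 0, 0, 0, 0, 0.4], [0, 0, 0, 0, 0, 0, 0.7], [0, 0, 0, 0, 0, 0, 1], [0, 0, 0, 0, 0, 0, 1], [0, 0, 0, 0, 0, 0, 1], [0, 0, 0, 0, 0, -2, 1], [0, 0, 0, 0, 0, -4, 1], [0, 0, 0, 0, 0, -6, 1], [0, 0, 0, 0, 0, -8, 1], [0, 0, 0, 0, 0, 0, 1]]}}

```text
time_s: 17.35
eef_pos: [0.4115, 0.3164, 0.0277]
eef_rot: [0.001, 0.501, 0.866, 0.001]
wrist_force: [0.3, 0.8, -0.5]
opening: 0.397
grasp_force: 59.7
```

{"method": "send_rows", "body": {"motion": [[0, 0, 0, 0, 0, -20, 1], [0, 0, 0, 0, 0, -25, 1], [0, 0, 0, 0, 0, -25, 1], [0, 0, 8.22, 0, 0, 0, 1], [0, 0, 8.22, 0, 0, 0, 1], [0, 0, 8.22, 0, 0, 0, 1], [0, 0, 8.22, 0, 0, 0, 1], [0, 0, 8.2, 0, 0, 0, 1], [0, 0, 0, 0, 0, 0, 1], [0, 0, 0, 0, 0, 0, 1]]}}

```text
time_s: 18.35
eef_pos: [0.4105, 0.3158, 0.0963]
eef_rot: [-0.0, 0.771, 0.636, -0.0]
wrist_force: [-0.7, -0.6, -0.4]
opening: 0.401
grasp_force: 59.8
```

```bash
python3 - <<'E'
from h import *
print(ctrl.get_obs()['opening'])
to([(.5826,-.0069,.098),(.5826,-.0069,.0195)],78.9)
E
```

```text
0.40104731723233267
t 18.35 pos [0.4105 0.3158 0.0963] turn [-0.    0.    0.15]
[ 0.5826 -0.0069  0.098 ] shift mm [-283.6  231.    -1.7]
[ 0.5826 -0.0069  0.0195] shift mm [ 0.   0.  78.5]
```

{"method": "send_rows", "body": {"motion": [[0, 0, 0, -20, 16, 0, 1], [0, 0, 0, -35, 28, 0, 1], [0, 0, 0, -35, 28, 0, 1], [0, 0, 0, -35, 28, 0, 1], [0, 0, 0, -35, 28, 0, 1], [0, 0, 0, -35, 28, 0, 1], [0, 0, 0, -35, 28, 0, 1], [0, 0, 0, -35, 28, 0, 1], [0, 0, 0, -18.5, 19, 0, 1], [0, 0, 0, 0, 0, 0, 1]]}}

```text
time_s: 19.35
eef_pos: [0.5844, -0.0107, 0.0967]
eef_rot: [0.001, 0.773, 0.635, 0.0]
wrist_force: [0.6, 0.2, -0.1]
opening: 0.398
grasp_force: 59.9
```

```bash
python3 - <<'E'
from h import *
print(ctrl.get_obs()['opening'])
to([(.5826,-.0069,.0195)],78.9)
s=snap('side')
cv2.imwrite('pics/l4.png',cv2.resize(s['color'][120:250,220:360],None,fx=4,fy=4,interpolation=2)[:,:,::-1])
E
```

```text
0.39790964915959187
t 19.35 pos [ 0.5844 -0.0107  0.0967] turn [ 0.14  0.04 -0.12]
[ 0.5826 -0.0069  0.0195] shift mm [ 3.4 -2.4 77.2]
```

View pics/l4.png

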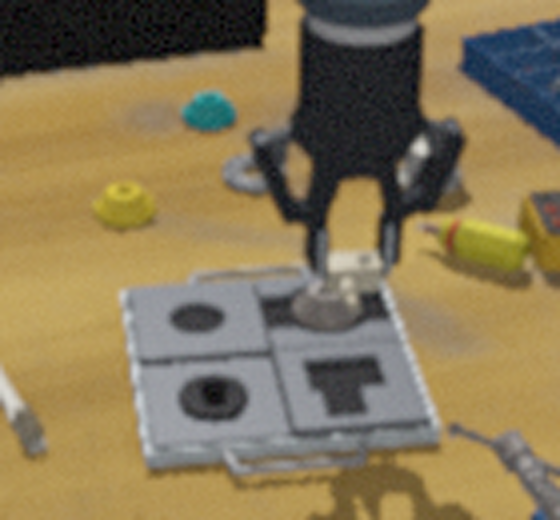

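{"method": "send_rows", "body": {"motion": [[0, 0, 0, 2.5, -2, 20, 1], [0, 0, 0, 0, 0, 20, 1], [0, 0, 0, 0, 0, 15, 1], [0, 0, 0, 0, 0, 10, 1], [0, 0, 0, 0, 0, 5, 1], [0, 0, 0, 0, 0, 3, 1], [0, 0, 0, 0, 0, 2, 1], [0, 0, 0, 0, 0, 0, 1], [0, 0, 0, 0, 0, 0, 1], [0, 0, 0, 0, 0, 0, 1]]}}

```text
time_s: 20.4
eef_pos: [0.5811, -0.0043, 0.0218]
eef_rot: [0.0, 0.773, 0.635, 0.0]
wrist_force: [0.5, -0.6, 0.0]
opening: 0.4
grasp_force: 59.9
```

```bash
python3 - <<'E'
from h import *
o=ctrl.get_obs();print(o['opening'],o['wrist_force'])
to([(.5826,-.0069,.0195)],78.9)
E
```

```text
0.3999274648483169 [ 0.48813364 -0.63154777  0.01551001]
t 20.4 pos [ 0.5811 -0.0043  0.0218] turn [ 0.05  0.   -0.08]
[ 0.5826 -0.0069  0.0195] shift mm [-2.3  1.9  2.3]
```

{"method": "send_rows", "body": {"motion": [[0, 0, 0, -1.5, 1.5, 1, 1], [0, 0, 0, 0, 0, 1, 1], [0, 0, 0, 0, 0, 0.5, 1], [0, 0, 0, 0, 0, 0, 1], [0, 0, 0, 0, 0, 0, 0.1], [0, 0, 0, 0, 0, 0, -0.1], [0, 0, 0, 0, 0, 0, -0.1], [0, 0, 0, 0, 0, 0, -0.1], [0, 0, 0, 0, 0, -15, -0.1], [0, 0, 0, 0, 0, -25, -0.1]]}}

```text
time_s: 21.4
eef_pos: [0.5805, -0.0056, 0.0583]
eef_rot: [-0.001, 0.773, 0.635, -0.001]
wrist_force: [1.1, -1.2, -0.4]
opening: 0.544
grasp_force: 0.0
```

{"method": "send_rows", "body": {"motion": [[0, 0, 0, 0, 0, -40, -0.5], [0, 0, 0, 0, 0, -40, -0.5], [0, 0, 0, -25, -20, 0, -0.5], [0, 0, 0, -35, -20, 0, -0.5], [0, 0, 0, -35, -20, 0, -0.5], [0, 0, 0, -35, -20, 0, -0.5], [0, 0, 0, -35, -20, 0, -0.5], [0, 0, 0, -35, -20, 0, -0.5], [0, 0, 0, -35, -10, 0, -0.5], [0, 0, 0, 0, 0, 0, -0.5]]}}

```text
time_s: 22.4
eef_pos: [0.4077, -0.2148, 0.1403]
eef_rot: [0.001, 0.774, 0.633, -0.0]
wrist_force: [0.0, -0.1, 0.6]
opening: 0.757
grasp_force: 0.0
```

```bash
python3 - <<'E'
from m import *
np.set_printoptions(suppress=True,precision=4)
t=snap('top'); s=snap('side')
for P,ce in blobs(t,lambda W,H:W[...,2]>.0045,(366,230,400,258),25): 
    lo,hi=np.percentile(P,[1,99],axis=0); print('cap',ce,(lo+hi)/2)
for P,ce in blobs(t,lambda W,H:W[...,2]>.022,(262,168,304,206),15): print('valve',len(P),ce,P.mean(0))
to([(.4357,-.282,.08),(.4357,-.282,.006)],78.9)
im=np.zeros((480,800,3),np.uint8)
im[:,:480]=cv2.resize(t['color'][150:270,200:320],None,fx=4,fy=4,interpolation=2); im[:320,480:]=cv2.resize(s['color'][170:270,230:330],None,fx=3.2,fy=3.2,interpolation=2)
cv2.imwrite('pics/p2.png',im[:,:,::-1])
E
```

```text
cap [383.7908 244.1414] [ 0.4235 -0.1685  0.3512]
valve 150 [276.5867 189.86  ] [ 0.5793 -0.0095  0.0279]
t 22.5 pos [ 0.4089 -0.212   0.1398] turn [ 0.08  0.02 -0.22]
[ 0.4357 -0.282   0.08  ] shift mm [-63.5  39.8  59.8]
[ 0.4357 -0.282   0.006 ] shift mm [ 0.  0. 74.]
```

View pics/p2.png

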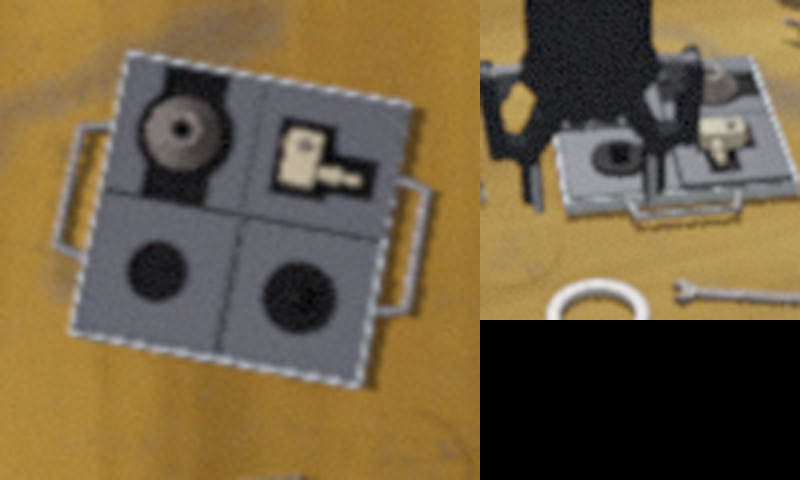

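{"method": "send_rows", "body": {"motion": [[0, 0, 0, -21, 13, 0, -0.5], [0, 0, 0, -21, 13, 20, -0.5], [0, 0, 0, -21, 13, 25, -0.5], [0, 0, 0, 0, 0, 25, -0.5], [0, 0, 0, 0, 0, 25, -0.5], [0, 0, 0, 0, 0, 20, -0.5], [0, 0, 0, 0, 0, 12, -0.5], [0, 0, 0, 0, 0, 6, -0.5], [0, 0, 0, 0, 0, 0, -0.5], [0, 0, 0, 0, 0, 0, -0.5]]}}

```text
time_s: 23.5
eef_pos: [0.4357, -0.2809, 0.0067]
eef_rot: [0.001, 0.772, 0.635, 0.0]
wrist_force: [-0.1, 0.4, 0.5]
opening: 0.753
grasp_force: 0.0
```

```bash
python3 - <<'E'
from h import *
to([(.4357,-.282,.006)],78.9)
E
```

```text
t 23.5 pos [ 0.4357 -0.2809  0.0067] turn [ 0.07  0.05 -0.04]
[ 0.4357 -0.282   0.006 ] shift mm [-1.1  0.2  0.7]
```

{"method": "send_rows", "body": {"motion": [[0, 0, 0, -1, 0, 0.5, 0], [0, 0, 0, 0, 0, 0, 0.3], [0, 0, 0, 0, 0, 0, 0.5], [0, 0, 0, 0, 0, 0, 0.7], [0, 0, 0, 0, 0, 0, 1], [0, 0, 0, 0, 0, 0, 1], [0, 0, 0, 0, 0, -2, 1], [0, 0, 0, 0, 0, -4, 1], [0, 0, 0, 0, 0, -6, 1], [0, 0, 0, 0, 0, -8, 1]]}}

```text
time_s: 24.5
eef_pos: [0.4345, -0.2815, 0.0256]
eef_rot: [-0.0, 0.773, 0.635, -0.0]
wrist_force: [0.4, -0.2, -0.2]
opening: 0.241
grasp_force: 58.7
```

{"method": "send_rows", "body": {"motion": [[0, 0, 0, 0, 0, -20, 1], [0, 0, 0, 0, 0, -30, 1], [0, 0, 0, 0, 0, -20, 1], [0, 0, 0, 25, 0, 0, 1], [0, 0, 0, 40, 0, 0, 1], [0, 0, 0, 40, 0, 0, 1], [0, 0, 0, 40, 0, 0, 1], [0, 0, 0, 40, 0, 0, 1], [0, 0, 0, 40, 0, 0, 1], [0, 0, 0, 0, 0, 0, 1]]}}

```text
time_s: 25.5
eef_pos: [0.4785, -0.0569, 0.0958]
eef_rot: [-0.0, 0.771, 0.637, 0.0]
wrist_force: [-0.4, -0.0, 0.1]
opening: 0.238
grasp_force: 58.8
```

```bash
python3 - <<'E'
from h import *
print(ctrl.get_obs()['opening'])
to([(.5096,.0880,.095),(.5096,.0880,.020)],78.9)
E
```

```text
0.23780872251620722
t 25.5 pos [ 0.4785 -0.0569  0.0958] turn [ 0.   -0.07  0.2 ]
[0.5096 0.088  0.095 ] shift mm [148.1   2.7   0.8]
[0.5096 0.088  0.02  ] shift mm [ 0.  0. 75.]
```

{"method": "send_rows", "body": {"motion": [[0, 0, 0, 37, 1, 0, 1], [0, 0, 0, 37, 1, 0, 1], [0, 0, 0, 37, 0.5, 0, 1], [0, 0, 0, 36, 0.5, 0, 1], [0, 0, 0, 0, 0, 20, 1], [0, 0, 0, 0, 0, 25, 1], [0, 0, 0, 0, 0, 15, 1], [0, 0, 0, 0, 0, 8, 1], [0, 0, 0, 0, 0, 4, 1], [0, 0, 0, 0, 0, 0, 1]]}}

```text
time_s: 26.5
eef_pos: [0.51, 0.0822, 0.0235]
eef_rot: [0.0, 0.773, 0.635, -0.0]
wrist_force: [-0.9, 0.2, 0.3]
opening: 0.24
grasp_force: 58.8
```

```bash
python3 - <<'E'
from h import *
print(ctrl.get_obs()['opening'])
to([(.5096,.0880,.019)],78.9)
E
```

```text
0.2396540081928063
t 26.5 pos [0.51   0.0822 0.0235] turn [ 0.    0.01 -0.1 ]
[0.5096 0.088  0.019 ] shift mm [ 5.6 -1.5  4.5]
```

{"method": "send_rows", "body": {"motion": [[0, 0, 0, 4.5, -1, 1, 1], [0, 0, 0, 0, 0, 2, 1], [0, 0, 0, 0, 0, 1.5, 1], [0, 0, 0, 0, 0, 0, 1], [0, 0, 0, 0, 0, 0, 1], [0, 0, 0, 0, 0, 0, 0.4], [0, 0, 0, 0, 0, 0, 0.3], [0, 0, 0, 0, 0, 0, 0.2], [0, 0, 0, 0, 0, 0, 0.1], [0, 0, 0, 0, 0, 0, 0]]}}

```text
time_s: 27.5
eef_pos: [0.5097, 0.0873, 0.0188]
eef_rot: [0.0, 0.773, 0.635, -0.0]
wrist_force: [0.3, -0.4, -0.4]
opening: 0.503
grasp_force: 0.0
```

{"method": "send_rows", "body": {"motion": [[0, 0, 0, 0, 0, -10, 0], [0, 0, 0, 0, 0, -30, 0], [0, 0, 0, 0, 0, -40, -0.5], [0, 0, 0, 0, 0, -40, -1], [0, 0, 0, -25, 0, 0, -1], [0, 0, 0, -40, 0, 0, -1], [0, 0, 0, -45, 0, 0, -1], [0, 0, 0, -45, 0, 0, -1], [0, 0, 0, -45, 0, 0, -1], [0, 0, 0, -45, 0, 0, -1]]}}

```text
time_s: 28.5
eef_pos: [0.4618, -0.1547, 0.1398]
eef_rot: [0.001, 0.773, 0.635, 0.0]
wrist_force: [0.5, 0.0, 0.1]
opening: 0.998
grasp_force: 0.0
```

{"method": "send_rows", "body": {"motion": [[0, 0, 0, -45, 0, 0, -1], [0, 0, 0, -45, 0, 0, -1], [0, 0, 0, -45, 0, 0, -1], [0, 0, 0, -45, 0, 0, -1], [0, 0, 0, -45, 0, 0, -1], [0, 0, 0, -20, 0, 0, -1], [0, 0, 0, 0, 0, 0, -1], [0, 0, 0, 0, 0, 0, -1], [0, 0, 0, 0, 0, 0, -1], [0, 0, 0, 0, 0, 0, -1]]}}

```text
time_s: 29.5
eef_pos: [0.4152, -0.3918, 0.1389]
eef_rot: [-0.0, 0.772, 0.636, 0.0]
wrist_force: [-0.7, -0.1, -0.7]
opening: 0.999
grasp_force: 0.0
```

```bash
python3 - <<'E'
from m import *
np.set_printoptions(suppress=True,precision=4)
t=snap('top')
W=world(t); p=W[207:230,228:250].reshape(-1,3); p=p[p[:,2]>.0205]; print('cap',len(p),p.mean(0),np.percentile(p[:,2],95))
to([(.4328,-.405,.08),(.4328,-.405,-.001)],78.9)
im=np.zeros((480,800,3),np.uint8)
im[:,:480]=cv2.resize(t['color'][150:270,200:320],None,fx=4,fy=4,interpolation=2); im[:320,480:]=cv2.resize(t['color'][190:290,380:480],None,fx=3.2,fy=3.2,interpolation=2)
cv2.imwrite('pics/p3.png',im[:,:,::-1])
E
```

```text
cap 64 [0.5079 0.0864 0.0254] 0.027687313997585578
t 29.55 pos [ 0.4152 -0.392   0.1389] turn [-0.01 -0.02  0.03]
[ 0.4328 -0.405   0.08  ] shift mm [-9.4 19.7 58.9]
[ 0.4328 -0.405  -0.001 ] shift mm [ 0.  0. 81.]
```

View pics/p3.png

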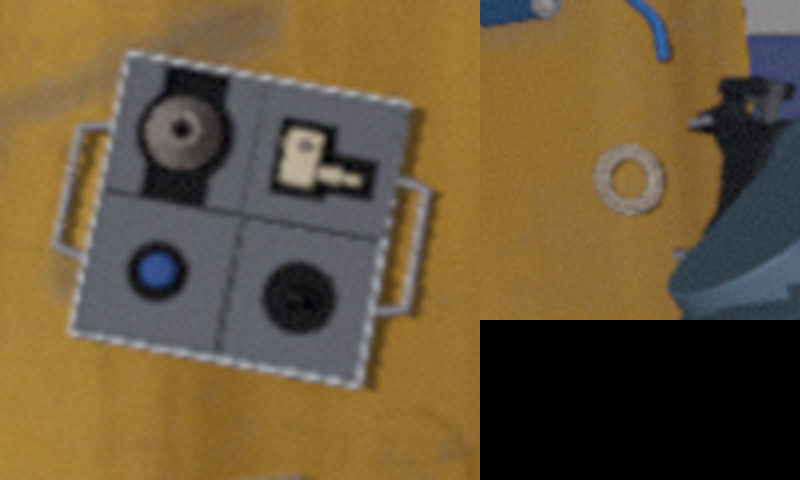

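{"method": "send_rows", "body": {"motion": [[0, 0, 0, -4, 10, 20, -1], [0, 0, 0, -5, 10, 25, -1], [0, 0, 0, 0, 0, 30, -1], [0, 0, 0, 0, 0, 30, -1], [0, 0, 0, 0, 0, 20, -1], [0, 0, 0, 0, 0, 10, -1], [0, 0, 0, 0, 0, 5, -1], [0, 0, 0, 0, 0, 0, -1], [0, 0, 0, 0, 0, 0, -1], [0, 0, 0, 0, 0, 0, -1]]}}

```text
time_s: 30.55
eef_pos: [0.4333, -0.4069, 0.0001]
eef_rot: [0.001, 0.773, 0.635, -0.0]
wrist_force: [0.4, -0.4, 0.3]
opening: 0.998
grasp_force: 0.0
```

```bash
python3 - <<'E'
from h import *
print(ctrl.get_obs()['wrist_force'])
to([(.4328,-.405,-.002)],78.9)
E
```

```text
[ 0.40873502 -0.42793262  0.26370922]
t 30.55 pos [ 4.333e-01 -4.069e-01  1.000e-04] turn [ 0.1   0.09 -0.07]
[ 0.4328 -0.405  -0.002 ] shift mm [ 1.8 -0.8  2.1]
```

{"method": "send_rows", "body": {"motion": [[0, 0, 0, 1, -0.5, 1, -0.6], [0, 0, 0, 0, 0, 1, -0.35], [0, 0, 0, 0, 0, 0, -0.3], [0, 0, 0, 0, 0, 0, -0.2], [0, 0, 0, 0, 0, 0, -0.1], [0, 0, 0, 0, 0, 0, 0], [0, 0, 0, 0, 0, 0, 0.5], [0, 0, 0, 0, 0, 0, 1], [0, 0, 0, 0, 0, 0, 1], [0, 0, 0, 0, 0, 0, 1]]}}

```text
time_s: 31.55
eef_pos: [0.4323, -0.4052, -0.0022]
eef_rot: [0.0, 0.773, 0.635, -0.0]
wrist_force: [-2.9, 2.2, 8.5]
opening: 0.631
grasp_force: 61.4
```

{"method": "send_rows", "body": {"motion": [[0, 0, 0, 0, 0, -2, 1], [0, 0, 0, 0, 0, -4, 1], [0, 0, 0, 0, 0, -6, 1], [0, 0, 0, 0, 0, -10, 1], [0, 0, 0, 0, 0, -20, 1], [0, 0, 0, 0, 0, -30, 1], [0, 0, 0, 0, 0, -20, 1], [0, 0, 0, 0, 0, -10, 1], [0, 0, 0, 0, 0, 0, 1], [0, 0, 0, 0, 0, 0, 1]]}}

```text
time_s: 32.55
eef_pos: [0.432, -0.4046, 0.0982]
eef_rot: [-0.0, 0.773, 0.635, 0.0]
wrist_force: [-0.2, 0.2, -0.2]
opening: 0.628
grasp_force: 63.0
```

```bash
python3 - <<'E'
from h import *
to([(.4917,-.003,.10),(.4917,-.003,.017)],78.9)
s=snap('side')
cv2.imwrite('pics/l5.png',cv2.resize(s['color'][200:400,200:400],None,fx=3,fy=3,interpolation=2)[:,:,::-1])
E
```

```text
t 32.55 pos [ 0.432  -0.4046  0.0982] turn [-0.03 -0.03 -0.08]
[ 0.4917 -0.003   0.1   ] shift mm [405.6 -18.8  -1.8]
[ 0.4917 -0.003   0.017 ] shift mm [ 0.  0. 83.]
```

View pics/l5.png

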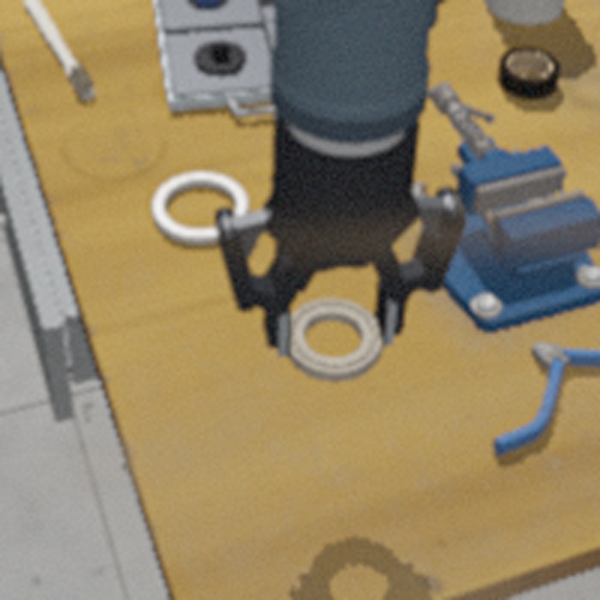

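{"method": "send_rows", "body": {"motion": [[0, 0, 0, 25, -1.5, 0, 1], [0, 0, 0, 40, -2, 0, 1], [0, 0, 0, 45, -2, 0, 1], [0, 0, 0, 45, -2, 0, 1], [0, 0, 0, 45, -2, 0, 1], [0, 0, 0, 45, -2, 0, 1], [0, 0, 0, 45, -2, 0, 1], [0, 0, 0, 45, -2, 0, 1], [0, 0, 0, 40, -2, 0, 1], [0, 0, 0, 30, -1.5, 0, 1]]}}

```text
time_s: 33.6
eef_pos: [0.491, -0.0014, 0.0974]
eef_rot: [-0.001, 0.772, 0.635, -0.001]
wrist_force: [0.8, -0.3, 0.2]
opening: 0.627
grasp_force: 63.0
```

{"method": "send_rows", "body": {"motion": [[0, 0, 0, 0, 0, 0, 1], [0, 0, 0, 0, 0, 0, 1], [0, 0, 0, 0, 0, 15, 1], [0, 0, 0, 0, 0, 20, 1], [0, 0, 0, 0, 0, 10, 1], [0, 0, 0, 0, 0, 0, 1], [0, 0, 0, 0, 0, 0, 1], [0, 0, 0, 0, 0, 0, 1], [0, 0, 0, 0, 0, 0, 1], [0, 0, 0, 0, 0, 0, 1]]}}

```text
time_s: 34.6
eef_pos: [0.4926, -0.0041, 0.0544]
eef_rot: [0.0, 0.773, 0.635, 0.0]
wrist_force: [-0.7, 0.3, 1.0]
opening: 0.634
grasp_force: 63.0
```

```bash
python3 - <<'E'
from h import *
print(ctrl.get_obs()['opening'])
to([(.4917,-.003,.017)],78.9)
s=snap('side')
cv2.imwrite('pics/l6.png',cv2.resize(s['color'][150:250,220:340],None,fx=5,fy=5,interpolation=2)[:,:,::-1])
E
```

```text
0.6338387909578057
t 34.6 pos [ 0.4926 -0.0041  0.0544] turn [ 0.07  0.01 -0.07]
[ 0.4917 -0.003   0.017 ] shift mm [ 0.9 -1.1 37.4]
```

View pics/l6.png

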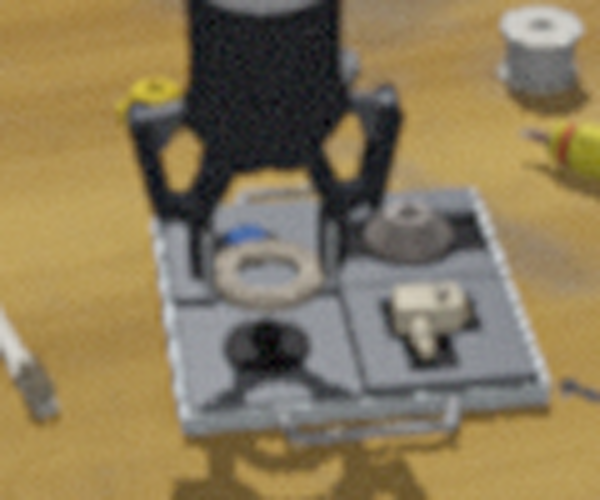

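{"method": "send_rows", "body": {"motion": [[0, 0, 0, 0.5, -0.5, 10, 1], [0, 0, 0, 0, 0, 12, 1], [0, 0, 0, 0, 0, 8, 1], [0, 0, 0, 0, 0, 5, 1], [0, 0, 0, 0, 0, 3, 1], [0, 0, 0, 0, 0, 1, 1], [0, 0, 0, 0, 0, 0, 1], [0, 0, 0, 0, 0, 0, 1], [0, 0, 0, 0, 0, 0, 1], [0, 0, 0, 0, 0, 0, 1]]}}

```text
time_s: 35.65
eef_pos: [0.4918, -0.0034, 0.0149]
eef_rot: [0.0, 0.773, 0.635, 0.0]
wrist_force: [-1.6, 0.4, 3.2]
opening: 0.632
grasp_force: 63.5
```

Contact on the seat (3 N). Release and retreat.

{"method": "send_rows", "body": {"motion": [[0, 0, 0, 0, 0, 0, 0], [0, 0, 0, 0, 0, 0, -0.3], [0, 0, 0, 0, 0, 0, -0.45], [0, 0, 0, 0, 0, 0, -0.5], [0, 0, 0, 0, 0, 0, -0.5], [0, 0, 0, 0, 0, 0, -0.5], [0, 0, 0, 0, 0, -5, -0.5], [0, 0, 0, 0, 0, -15, -0.5], [0, 0, 0, 0, 0, -30, -0.5], [0, 0, 0, 0, 0, -40, -0.5]]}}

```text
time_s: 36.65
eef_pos: [0.4901, -0.0031, 0.1045]
eef_rot: [-0.002, 0.773, 0.635, -0.001]
wrist_force: [0.7, -0.1, 0.4]
opening: 0.752
grasp_force: 0.0
```

{"method": "send_rows", "body": {"motion": [[0, 0, 0, 0, 0, -40, -0.5], [0, 0, 0, 0, 0, -20, -0.5], [0, 0, 0, -30, -10, 0, -0.5], [0, 0, 0, -40, -10, 0, -0.5], [0, 0, 0, -40, -10, 0, -0.5], [0, 0, 0, -40, -10, 0, -0.5], [0, 0, 0, -40, 0, 0, -0.5], [0, 0, 0, -30, 0, 0, -0.5], [0, 0, 0, 0, 0, 0, -0.5], [0, 0, 0, 0, 0, 0, -0.5]]}}

```text
time_s: 37.65
eef_pos: [0.4096, -0.2117, 0.165]
eef_rot: [-0.0, 0.773, 0.634, 0.0]
wrist_force: [0.1, 1.4, -0.3]
opening: 0.751
grasp_force: 0.0
```

```bash
python3 - <<'E'
from m import *
np.set_printoptions(suppress=True,precision=4)
t=snap('top'); W=world(t)
p=W[205:243,255:296].reshape(-1,3); p=p[(p[:,2]>.0205)&(np.linalg.norm(p[:,:2]-[.4917,-.003],axis=1)<.04)]; print('gasket',len(p),(p.min(0)+p.max(0))/2,p.mean(0),np.ptp(p,0))
x,y=np.array([.981,-.192]),np.array([.192,.981]); 
A=np.c_[p[:,:2]-p[:,:2].mean(0),np.ones(len(p))]; print('plane',np.linalg.lstsq(A,p[:,2],rcond=None)[0])
for P,ce in blobs(t,lambda W,H:W[...,2]>.003,(148,162,178,190),60): lo,hi=np.percentile(P,[1,99],axis=0);print('flat',(lo+hi)/2)
im=np.zeros((480,800,3),np.uint8)
im[:,:480]=cv2.resize(t['color'][150:270,200:320],None,fx=4,fy=4,interpolation=2); s=snap('side');im[:320,480:]=cv2.resize(s['color'][170:270,230:330],None,fx=3.2,fy=3.2,interpolation=2)
cv2.imwrite('pics/p4.png',im[:,:,::-1])
E
```

```text
gasket 300 [ 0.4915 -0.0049  0.0266] [ 0.4913 -0.0044  0.0255] [0.057  0.0563 0.012 ]
plane [ 0.0017 -0.0007  0.0255]
flat [0.6239 0.2934 0.0082]
```

View pics/p4.png

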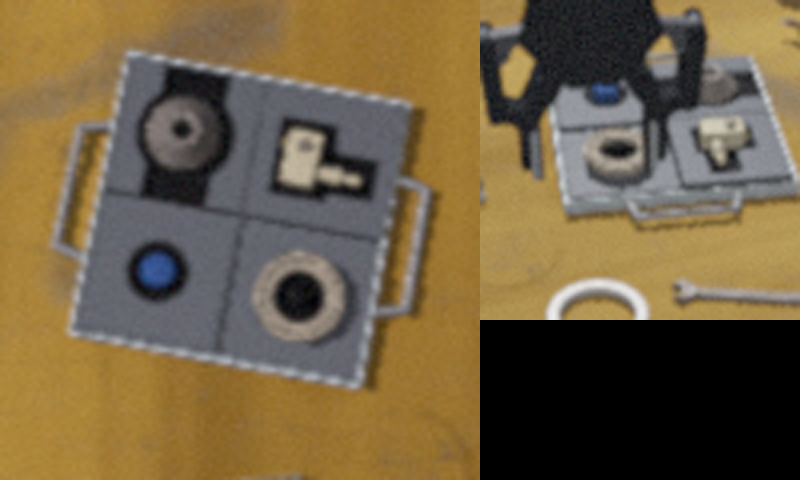

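The burr, valve, cap and gasket all sit flat in their places, and both look-alikes are where they were.

```bash
python3 -c "
from bench import ctrl
print(ctrl.hand_in())"
```

```text
the job is handed in; nothing more can be done
None
```

The job is handed in (the result was not reported back): gasket, conical burr, valve and cap are in their places in the kit tray, flat in the last pictures, and the larger gasket and flat burr were left untouched.

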